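Tip a tote of kiln props into the cleaner's feed hopper

TASK

Carry the yellow tote of kiln props level by its black bail to the ledge of the green cleaner, stand it there with its pouring lip over the hopper, and let go. Then take the tote by its steel rear bar and lift that end, so that it tips over the hopper's rounded rim and all four props slide into the hopper. Lower the empty tote gently back onto the ledge, flat, with its lip still over the hopper, leave it there, and do not knock the mugs, jars, saucer and brush about.

Things in the scene. Friction and masses are not known exactly. Their poses are not given: they have to be found in the camera images.
- tote: Yellow scoop-shaped plastic tote, 0.38 kg empty, on two black skids. Origin: on the underside of the skids, x towards the pouring lip, z up. Floor 124 mm wide, top at z = 25 mm, underside at 20 mm, flat from x = -75 to 45 mm, then a ramp rising 22 degrees to the lip. Side walls 70 mm high, rear wall 75 mm high with outer face at x = -79 mm; no front wall.
- tote_lip (a point): Middle of the tote's open pouring lip, at (86, 0, 41) mm in the tote's frame; same axes. Behind and below it the two skids, 20 mm high, run from x = -75 to 30 mm: their front faces butt against the hopper's rim.
- tote_bail: Black carrying bail, a fixed arch across the tote. Origin: middle of its flat top bar, at (-15, 0, 105) mm in the tote's frame, near above the loaded centre of mass; bar 14 mm wide (x), 134 mm long (y), 10 mm thick (z). Pinch it across x.
- tote_bar: Round steel bar behind the tote's rear wall, 12 mm in diameter, 100 mm long along y, held by a bracket at each end. Origin: its middle, at (-120, 0, 62) mm in the tote's frame; 35 mm of free gap to the rear wall. Pinched across x it can turn between the fingers while the tote tips.
- cleaner: Fixed bench-top cleaner. Origin: on the table under the middle of the hopper's rim; x from the ledge towards the hopper, z up. Grey ledge with a black top at z = 120 mm, x = -150 to -6 mm, 160 mm wide. A tote standing fully forward on it, skids against the rim, has its origin at (-36, 0, 120) mm and the same axes.
- rim (a point): Middle of the top of the hopper's steel rim, a rounded edge of 6 mm radius along y, its axis at (x 0, z 131.5) mm in the cleaner's frame, its top 17.5 mm above the ledge. The tipping tote turns about it.
- hopper (a point): Middle of the floor of the green hopper, at (87, 0, 30) mm in the cleaner's frame. Inside x = 6 to 167 mm, y = -90 to 90 mm; side walls 190 mm high from x = -6 mm on, far wall 205 mm high.
- prop1_center (a point): Centre of kiln prop 1, a cream ceramic block 60 x 28 x 28 mm (x the long axis), about 75 g, starting in the tote.
- prop2_center (a point): Centre of kiln prop 2, a cream ceramic block 60 x 28 x 28 mm (x the long axis), about 75 g, starting in the tote.
- prop3_center (a point): Centre of kiln prop 3, a cream ceramic block 60 x 28 x 28 mm (x the long axis), about 75 g, starting in the tote.
- prop4_center (a point): Centre of kiln prop 4, a cream ceramic block 60 x 28 x 28 mm (x the long axis), about 75 g, starting in the tote.
- mug_a: Peach mug, 90 mm high, 76 mm across, handle at +y; origin under its centre. Leave alone.
- mug_b: White mug, same size. Leave alone.
- glaze_jar: Jar with green cap, 75 mm high, 64 mm across; origin under its centre. Leave alone.
- paint_jar: Jar with blue cap, 60 mm high, 56 mm across; origin under its centre. Leave alone.
- saucer: White saucer, 130 mm across, 20 mm high; origin under its centre. Leave alone.
- brush: Paint brush 190 mm long lying on the table. Leave alone.
Not all that is in view belongs to the job. What is shaped like the part that bears prop1_center but blue or turquoise is not meant.

How it is judged (in metres and radians):
On the way, in this order (a step that is already met when the one before it is completed fails the run):
1. the tote is lifted off the table by its bail (height (world z) of tote above 0.04 m and contact force between the fingers and tote_bail above 0.5 N), for 0.1 s.
2. the tote stands flat on the ledge with its lip over the hopper, all four props still in it, let go (x of tote in the frame of cleaner between -0.085 and -0.025 m and y of tote in the frame of cleaner between -0.03 and 0.03 m and z of tote in the frame of cleaner between 0.114 and 0.126 m and x of tote_lip in the frame of cleaner between 0.003 and 0.07 m and angle between tote's own z axis and vertical below 0.07 rad and x of prop1_center in the frame of tote between -0.08 and 0.075 m and z of prop1_center in the frame of tote between 0.025 and 0.085 m and x of prop2_center in the frame of tote between -0.08 and 0.075 m and z of prop2_center in the frame of tote between 0.025 and 0.085 m and x of prop3_center in the frame of tote between -0.08 and 0.075 m and z of prop3_center in the frame of tote between 0.025 and 0.085 m and x of prop4_center in the frame of tote between -0.08 and 0.075 m and z of prop4_center in the frame of tote between 0.025 and 0.085 m and contact force between the fingers and tote below 0.2 N), for 0.2 s.
3. the tote is tipped over the rim, lifted by its rear bar and not by the bail (angle between tote's own z axis and vertical above 0.6 rad and contact force between the fingers and tote_bar above 0.5 N and contact force between the fingers and tote_bail below 0.2 N and x of tote_lip in the frame of cleaner between 0 and 0.14 m), for 0.1 s.
At the end, for the whole second after the job is handed in: All four prop centres are inside the hopper, 20 to 130 mm above the table; the empty tote stands flat (within 4 degrees) and at rest on the ledge, its origin -85 to -25 mm along x and within 30 mm of the middle in the cleaner's frame, its lip 3 to 70 mm past the rim (x of prop1_center in the frame of cleaner between 0.006 and 0.166 m and y of prop1_center in the frame of cleaner between -0.09 and 0.09 m and z of prop1_center in the frame of cleaner between 0.02 and 0.13 m and x of prop2_center in the frame of cleaner between 0.006 and 0.166 m and y of prop2_center in the frame of cleaner between -0.09 and 0.09 m and z of prop2_center in the frame of cleaner between 0.02 and 0.13 m and x of prop3_center in the frame of cleaner between 0.006 and 0.166 m and y of prop3_center in the frame of cleaner between -0.09 and 0.09 m and z of prop3_center in the frame of cleaner between 0.02 and 0.13 m and x of prop4_center in the frame of cleaner between 0.006 and 0.166 m and y of prop4_center in the frame of cleaner between -0.09 and 0.09 m and z of prop4_center in the frame of cleaner between 0.02 and 0.13 m and x of tote in the frame of cleaner between -0.085 and -0.025 m and y of tote in the frame of cleaner between -0.03 and 0.03 m and z of tote in the frame of cleaner between 0.114 and 0.126 m and x of tote_lip in the frame of cleaner between 0.003 and 0.07 m and angle between tote's own z axis and vertical below 0.07 rad and linear speed of tote below 0.03 m/s); the robot touches nothing.
It fails at once if the tote is tilted by more than 20 degrees away from the ledge (angle between tote's own z axis and vertical above 0.35 rad and horizontal distance between tote_lip and hopper above 0.12 m).
It fails at once if the tote is dropped: near the ledge it moves faster than 1 m/s or turns faster than 5 rad/s (horizontal distance between tote and hopper below 0.2 m and (linear speed of tote above 1 m/s or angular speed of tote above 5 rad/s)).
It fails at once if a bystander is moved by more than 30 mm (distance of any of mug_a, mug_b, glaze_jar, paint_jar, saucer, brush from where it was at the start of the episode above 0.03 m).
It also fails if it takes over 72 s, if anything falls off the work surface, if the arm or the gripper's body presses on something with over 40 N, if the wrist force passes 120 N, or if a joint passes its speed limit or range.

ROBOT

A 7-joint arm with a two-finger parallel gripper is mounted at the origin on the work surface. World frame = base frame: x ahead of the robot, y to its left, z up, the work surface at z = 0. Lengths are in mm, angles in rad, forces in N, time in s.
With the tool pointing down it reaches from about 425 to 950 mm from the base axis. Payload 4.7 kg.
Tool frame: the origin (TCP) lies between the finger pads; the fingertips stand 25 mm ahead of it and the grasp point (between the pads) lies 6 mm ahead of it; y points along the fingers, z is the direction in which the jaws open and shut, and the axes are right-handed (so a half turn about y gives the same grasp; the last joint's range is limited). The gripper opens to 85 mm and grips with 20 to 120 N. Pads are 22 mm wide; open, the fingers measure 114 mm over their backs; the gripper's body (76 mm by 85 mm) begins 54 mm behind the grasp point. The pads swing forward as they close: fully open they stand 13 mm farther back than shut.
Start: joints at [1.141, 0.469, -0.049, 1.532, 0.024, 1.141, -0.082], TCP at [263.4, -621.503, 256.335] pointing down, gripper open.
Joint ranges: [-2.59, 2.59], [-0.33, 1.99], [-1.39, 1.29], [0.1, 2.45], [-1.04, 4.18], [0.21, 1.99], [-2.66, 2.66]. Speed limits (rad/s): [2.57, 2.57, 3.14, 3.14, 3.14, 3.14, 3.14].

INTERFACE

Orientations are given as a unit quaternion [x, y, z, w].
In Python, from plant import read_state, snapshot, calibration, close_job, find_in gives the robot as it stands. The module is installed in compiled form; this text tells all that it offers.
- The arm moves only by the tool play_rows, never from a script. Its argument "plan" is a list of rows, each a list of 3 entries, a list of its own where there are three numbers: the shift along the tool's x, y, z in units of 60 mm (1.0 is 60 mm), then the turn, a rotation vector about the tool's x, y, z in units of 5 degrees (1.0 is 5 degrees), then the opening, from 0 (shut) to 1 (fully open). A call has 1 to 8 rows; each row is the pose to reach, as a shift and turn from the pose measured when the call began, along the tool's axes at that moment; what a row does not reach only later rows make up. A row lasts 1/8 s, in which the tool goes at most 62.5 mm and 10.7 degrees, less where a joint would pass 70% of its speed; a pose out of reach is approached as far as the arm can. A call with a gripper value outside its range is refused whole. The fingers move at their own pace and stop on an object; "newtons" is the grip in N (left out, the last holds). Time passes only in rows, so rows that repeat a pose let the fingers close. It gives the time, the measured TCP pose, the force and the opening at its end, in the units of the state.
- read_state(): the state, without advancing time (a new reading comes with each control period).
- snapshot(name): name is "scene" or "top" or "wrist"; returns (picture, depth): 480x640x3 uint8, red, green, blue; 480x640 float32, mm along the optical axis (not along the pixel's ray), 0 where there is no reading.
- calibration(name): a dict with "fx", "fy", "cx", "cy" (pixels), "T" (4x4, takes a point from camera to world coordinates). Camera axes: x right, y down, z forward; pixel columns grow to the right and rows downward; lengths in mm; the calibration is good to about 2 mm. A picture is of the moment at which its call begins: read the wrist's pose just before it. calibration takes no time and is no camera call; for the wrist camera it gives the pose at the moment of the call.
- close_job(): hands the job in, once; it reports no verdict.
Trained networks look in the newest picture that a camera, given by its name, has taken for a name from the list of things; names that differ only in an ending like _2 or _b are one class to them, and where a whole thing is asked for, a point or a joint stands for the part that bears it (a point fixed in the world has none). Each returns a list of dicts, best first, with "conf" (0 to 1); they miss things now and then, are a little off and sometimes report something else, mostly with a low value. They report only what shows in the picture. A call takes as long as a camera call. They do not tell look-alikes from the thing itself.
- find_in(camera, label): "box" ([left, top, right, bottom] in pixels, round what is visible of it).
The state is a dict: "time_s": time; "joints": joint angles; "joint_velocities": joint speeds; "effort": joint torques, N m; "position": TCP position; "orientation": TCP orientation; "ft_force": force on the tool from outside, world axes, zero at the start; "ft_torque": the same for the moment, N m; "finger_gap": opening from 0.0 (shut) to 1.0 (fully open).
Only numpy, scipy, OpenCV 4.12 (cv2) and the standard library are available. Lean on these libraries where they do the work, as an engineer would, in place of code of your own. Each camera call takes 0.05 s, during which the arm holds its last target. There are 200 camera calls.

## Working session

There is one attempt and no reset: what is moved stays moved. The work goes in short steps, Python scripts to look and compute and a tool call to move; the robot and the scene stay as the last step left them, time stands still between calls to the robot, and variables do not carry over. Pictures are saved under pics/ and viewed, about 8 in all and at most 12, crops included, and the job is handed in when it is done.

Besides the shell and the picture viewer there is one more tool, called after "Emit:" as name([rows], argument=value, ...), one row to a line, values as JSON. play_rows: Moves the arm, as the interface text tells. Its arguments: {"type":"object","properties":{"plan":{"type":"array","items":{"type":"array"}},"newtons":{"type":"number"}},"required":["plan"]}

```bash
mkdir -p pics
cat > h.py <<'E'
import numpy as np, cv2
from plant import read_state, snapshot, calibration, close_job, find_in
from scipy.spatial.transform import Rotation as R
def cloud(name):
    c=calibration(name); im,d=snapshot(name)
    v,u=np.mgrid[0:480,0:640]
    P=np.stack([(u-c['cx'])/c['fx']*d,(v-c['cy'])/c['fy']*d,d],-1)
    W=P@c['T'][:3,:3].T+c['T'][:3,3]; W[d<=0]=np.nan
    return im,d,W
def save(im,fn): cv2.imwrite('pics/'+fn,cv2.cvtColor(im,cv2.COLOR_RGB2BGR))
E
python3 - <<'E'
from h import *
ims=[]
for n in ['scene','top']:
    im,d,W=cloud(n); np.savez(n+'.npz',im=im,d=d,W=W); 
    ims.append(im)
    for l in ['tote','tote_bail','tote_bar','cleaner','prop1_center','mug_a','glaze_jar','paint_jar','saucer','brush']:
        print(n,l,[(np.round(o['box']).astype(int).tolist(),round(o['conf'],2)) for o in find_in(n,l)][:4])
    save(im,n+'.png')
s=read_state(); print(s)
E
```

```text
scene tote [([166, 172, 253, 236], 0.87)]
scene tote_bail [([206, 172, 212, 227], 0.81)]
scene tote_bar [([165, 190, 183, 222], 0.68)]
scene cleaner [([306, 198, 476, 335], 0.72)]
scene prop1_center [([163, 247, 189, 260], 0.84), ([189, 214, 212, 218], 0.67), ([252, 262, 278, 286], 0.6), ([206, 172, 216, 228], 0.6)]
scene mug_a [([277, 298, 313, 356], 0.83), ([162, 262, 215, 308], 0.68)]
scene glaze_jar [([231, 291, 260, 329], 0.68)]
scene paint_jar [([468, 227, 479, 257], 0.91)]
scene saucer [([383, 346, 451, 402], 0.66), ([453, 307, 503, 372], 0.64)]
scene brush [([164, 192, 184, 222], 0.69), ([165, 174, 250, 236], 0.23)]
top tote [([409, 200, 516, 290], 0.79), ([438, 242, 461, 267], 0.45)]
top tote_bail [([444, 215, 488, 271], 0.74)]
top tote_bar [([475, 201, 513, 249], 0.91)]
top cleaner [([159, 183, 330, 295], 0.85), ([278, 122, 315, 168], 0.64), ([478, 202, 517, 249], 0.17)]
top prop1_center [([444, 175, 476, 196], 0.73), ([350, 184, 373, 214], 0.72), ([443, 220, 476, 240], 0.55)]
top mug_a [([280, 121, 319, 169], 0.77), ([400, 122, 439, 171], 0.71)]
top glaze_jar [([341, 125, 
[... 236 characters left out ...]
'time_s': 1.1, 'joints': array([ 1.14108073,  0.46861355, -0.04858524,  1.53246639,  0.0240758 ,
        1.14100379, -0.08228235]), 'joint_velocities': array([ 0.00027473,  0.00088018, -0.00067061, -0.00019748, -0.00235137,
        0.00138905, -0.00174375]), 'effort': array([ 2.74954609e-04, -5.10173750e+01, -4.66445647e-02, -2.38014382e+01,
        1.08807982e-02,  9.87818639e-04,  1.29102071e-05]), 'position': array([ 263.41584391, -621.51279072,  256.33991703]), 'orientation': array([ 0.14073799, -0.69292684,  0.6929814 , -0.14079058]), 'ft_force': array([-0.40390882,  0.4622198 ,  0.19275169]), 'ft_torque': array([-0.04719429, -0.03268388,  0.0191547 ]), 'finger_gap': 1.0012443001724616}
```

```bash
ls pics
```

```text
scene.png
top.png
```

View pics/scene.png

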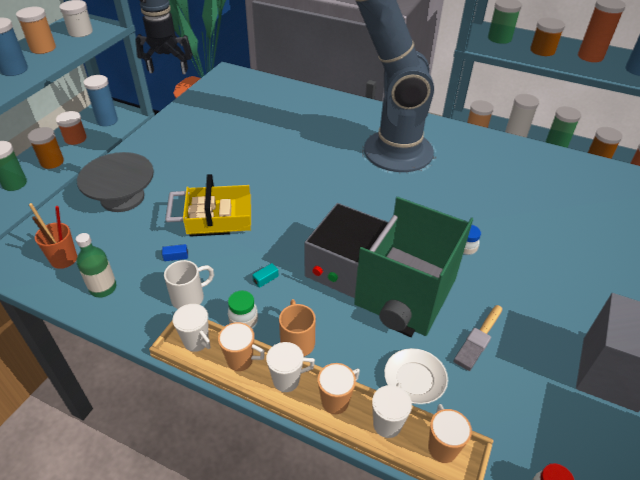

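View pics/top.png

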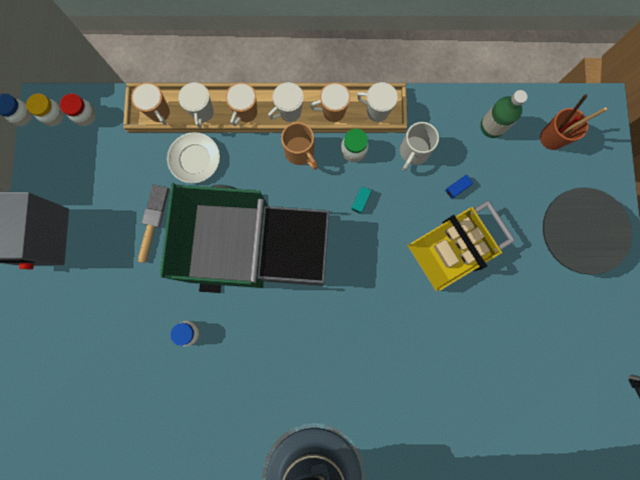

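The scene shows one yellow tote at top-view pixel (460,247), with four cream props inside, its bail at (466,243) and its steel bar at (497,225). The blue (459,186) and turquoise (362,199) blocks outside it are decoys. The cleaner has its ledge at (294,244) and its hopper to the left. Next I'll measure these from depth.

Run:
```python
from h import *
z=np.load('top.npz'); im=z['im'].astype(int);W=z['W']
hsv=cv2.cvtColor(z['im'],cv2.COLOR_RGB2HSV)
def rep(n,m,box):
    b=np.zeros(m.shape,bool); b[box[1]:box[3],box[0]:box[2]]=1
    m=m&b&np.isfinite(W[...,2]); P=W[m]
    r=cv2.minAreaRect(P[:,:2].astype(np.float32))
    print(n,m.sum(),'med',np.median(P,0).round(1),'rect',np.round(r[0],1),np.round(r[1],1),round(r[2],2),'z',np.percentile(P[:,2],[5,50,95]).round(1))
    return P
Z=W[...,2]; V=hsv[...,2]; S=hsv[...,1]
P=rep('bail',(V<70)&(Z>92)&(Z<125),(435,205,495,280))
print('bail axis',np.linalg.svd((P-P.mean(0))[:,:2],full_matrices=False)[2][0], P.mean(0))
P=rep('bar',(S<70)&(Z>50)&(Z<80),(470,195,520,255))
rep('yellow',(hsv[...,0]>18)&(hsv[...,0]<34)&(S>150)&(Z>20),(400,190,520,295))
P=rep('yellowtop',(hsv[...,0]>18)&(hsv[...,0]<34)&(S>150)&(Z>62),(400,190,520,295))
P=rep('ledge',(Z>115)&(Z<125),(255,200,335,290))
P=rep('hopfloor',(Z>20)&(Z<40),(185,200,260,285))
P=rep('rim',(Z>130)&(Z<142),(245,195,272,287)); 
P=rep('side+y',(Z>183)&(Z<200),(150,180,275,300))
P=rep('far',(Z>200)&(Z<215),(150,180,200,300))
for n,b in dict(mugw=(400,120,440,172),mugp=(280,120,320,170),jar=(340,125,372,162),pj=(168,318,206,350),saucer=(165,130,222,184),pedestal=(540,185,635,275),bottle=(480,85,530,140)).items():
    rep(n,Z>8,b)
print(calibration('top'))
print(calibration('wrist')['T'].round(3), R.from_quat(read_state()['orientation']).as_matrix().round(3))
```

```text
bail 371 med [ 518.5 -339.4  109.5] rect [ 520.2 -339. ] [132.   15.1] 31.69 z [104.3 109.5 112.8]
bail axis [-0.86150868 -0.50774285] [ 519.04829623 -339.16891633  109.13697082]
bar 404 med [ 570.4 -425.8   67.2] rect [ 561.8 -412.3] [122.9  59.6] 24.92 z [61.8 67.2 71.4]
yellow 2536 med [ 502.9 -307.4   31.5] rect [ 511. -324.] [129.4 167.5] 30.5 z [23.  31.5 72.5]
yellowtop 419 med [ 530.5 -367.8   70.5] rect [ 512.4 -324.7] [127.8 165. ] 30.52 z [ 64.1  70.5 102.6]
ledge 4835 med [513.2  42.5 120.6] rect [519.8  44.4] [186.6 162. ] 1.22 z [117.6 120.6 123.4]
hopfloor 4534 med [531.1 214.9  27.8] rect [525.4 214.3] [146.9 187. ] 85.83 z [22.6 27.8 33.5]
rim 512 med [523.9 118.9 136.4] rect [519.9 127.9] [ 40.3 187.4] 89.68 z [131.6 136.4 139.8]
side+y 826 med [534.2 240.9 189.6] rect [527.  200.7] [174.8 192.3] 85.85 z [184.5 189.6 197.3]
far 332 med [529.9 288.4 204.4] rect [533.4 288.5] [  7.7 190.2] 85.91 z [200.6 204.4 207.1]
mugw 1092 med [ 772.9 -248.7   58.4] rect [ 773.3 -251.3] [139.1  76.9] 0.71 z [11.2 58.4 90.6]
mugp 1161 med [786.4  32.   48.8] rect [775.2  36.1] [ 98
[... 548 characters left out ...]
8418054, 'cx': 322.0845044227692, 'cy': 236.87950256579143, 'T': array([[-1.52586696e-03, -9.88293569e-01,  1.52556523e-01,
         3.76107329e+02],
       [-9.99995464e-01,  1.11182287e-03, -2.79930768e-03,
        -1.72090328e+01],
       [ 2.59692195e-03, -1.52560102e-01, -9.88290783e-01,
         1.10952203e+03],
       [ 0.00000000e+00,  0.00000000e+00,  0.00000000e+00,
         1.00000000e+00]])}
[[ 3.89000e-01 -8.74000e-01 -2.91000e-01  3.38301e+02]
 [-9.21000e-01 -3.69000e-01 -1.24000e-01 -5.89852e+02]
 [ 1.00000e-03  3.16000e-01 -9.49000e-01  3.74173e+02]
 [ 0.00000e+00  0.00000e+00  0.00000e+00  1.00000e+00]] [[-0.921  0.     0.39 ]
 [-0.39  -0.    -0.921]
 [-0.    -1.     0.   ]]
```

```bash
cat >> h.py <<'E'
B=np.array([519.5,-339,105]); C=np.array([520.5,119.0,0]); CY=85.9   # bail centre, cleaner origin, cleaner yaw
def cl(x,y,z):
    a=np.radians(CY); return C+np.array([x*np.cos(a)-y*np.sin(a),x*np.sin(a)+y*np.cos(a),z])
def go(p,yaw,pitch=0):
    "TCP target p, tool down, tool z at world yaw deg -> shift, turn in units"
    s=read_state(); M=R.from_quat(s['orientation']); a=np.radians(yaw)
    z=np.array([np.cos(a),np.sin(a),0]); y=np.array([0,0,-1.]); T=np.column_stack([np.cross(y,z),y,z])
    sh=M.inv().apply(np.array(p)-s['position'])/60; tu=np.degrees((M.inv()*R.from_matrix(T)).as_rotvec())/5
    print(np.round(p,1),'shift',sh.round(3),'turn',tu.round(3))
E
python3 - <<'E'
from h import *
go([519.5,-339,200],-59.5); go([519.5,-339,111],-59.5)
E
```

```text
[ 519.5 -339.   200. ] shift [-5.767  0.939 -2.67 ] turn [-1.000e-03 -1.507e+00 -1.000e-03]
[ 519.5 -339.   111. ] shift [-5.767  2.422 -2.67 ] turn [-1.000e-03 -1.507e+00 -1.000e-03]
```

Emit:
play_rows([
  [[-0.7,0.1,-0.3],[0,-0.3,0],0.65],
  [[-1.6,0.2,-0.7],[0,-0.7,0],0.65],
  [[-2.5,0.4,-1.15],[0,-1.2,0],0.65],
  [[-3.4,0.6,-1.6],[0,-1.5,0],0.65],
  [[-4.3,0.8,-2.0],[0,-1.5,0],0.65],
  [[-5.1,0.94,-2.4],[0,-1.5,0],0.65],
  [[-5.77,0.94,-2.67],[0,-1.5,0],0.65],
  [[-5.77,0.94,-2.67],[0,-1.5,0],0.65],
], newtons=60)

```text
time_s: 2.1
position: [523.1, -334.4, 200.0]
orientation: [-0.188, 0.682, -0.681, 0.189]
ft_force: [0.2, -0.6, 0.3]
finger_gap: 0.647
```

Run:
```python
from h import *
go([519.5,-339,111],-59.5)
im,d,W=cloud('wrist'); save(im,'w1.png')
for l in ['tote_bail','tote_bar','prop1_center']: print(l,[(np.round(o['box']).astype(int).tolist(),round(o['conf'],2)) for o in find_in('wrist',l)][:4])
Z=W[...,2];V=im.max(2); m=(V<75)&(Z>92)&(Z<125)&(np.hypot(W[...,0]-519,W[...,1]+339)<90); P=W[m]; r=cv2.minAreaRect(P[:,:2].astype(np.float32)); print(len(P),r,P.mean(0))
```

```text
[ 519.5 -339.   111. ] shift [0.095 1.483 0.037] turn [ 0.008  0.086 -0.031]
tote_bail [([313, 134, 344, 375], 0.9)]
tote_bar [([425, 151, 514, 320], 0.84)]
prop1_center [([339, 161, 412, 212], 0.78), ([412, 17, 517, 72], 0.63)]
5742 ((521.2173461914062, -339.8634948730469), (133.52137756347656, 13.361566543579102), 30.419496536254883) [ 527.1682616  -336.23421947  110.00909512]
```

View pics/w1.png

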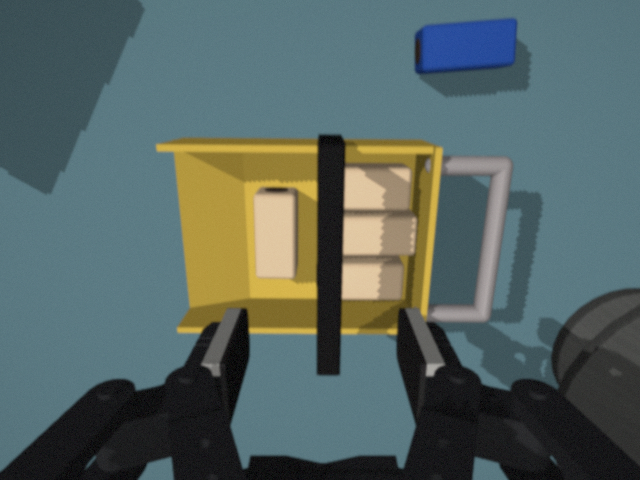

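The wrist view shows the bail at (330,255), centred between the open fingers. All four cream props are in the yellow tote, and the blue decoy at (465,45) is outside it. I'll descend and grip.

Emit:
play_rows([
  [[0.08,0.4,0.04],[0,0.08,0],0.65],
  [[0.08,0.9,0.04],[0,0.08,0],0.65],
  [[0.08,1.3,0.04],[0,0.08,0],0.65],
  [[0.08,1.48,0.04],[0,0.08,0],0.65],
  [[0.08,1.48,0.04],[0,0.08,0],0.3],
  [[0.08,1.48,0.04],[0,0.08,0],0],
  [[0.08,1.48,0.04],[0,0.08,0],0],
  [[0.08,1.48,0.04],[0,0.08,0],0],
], newtons=70)

```text
time_s: 3.3
position: [515.5, -344.4, 112.0]
orientation: [0.183, -0.683, 0.683, -0.182]
ft_force: [-3.4, 4.0, 5.0]
finger_gap: 0.149
```

Run:
```python
from h import *
s=read_state(); print(s['position'],s['ft_force'],s['finger_gap'])
go([520.5,-339,300],-59.5); go(cl(-57,0,300),CY-180)
```

```text
[ 515.5179773  -344.3794661   111.96906557] [-3.3710284   3.99541704  5.00807127] 0.14887151455999187
[ 520.5 -339.   300. ] shift [-0.114 -3.134 -0.037] turn [ 0.001 -0.11   0.01 ]
[516.4  62.1 300. ] shift [-3.393 -3.136 -5.863] turn [-2.00e-03  6.81e+00  1.00e-02]
```

Emit:
play_rows([
  [[0,-0.1,0],[0,0,0],0],
  [[0,-0.35,0],[0,0,0],0],
  [[0,-0.7,0],[0,0,0],0],
  [[0,-1.15,0],[0,0,0],0],
  [[0,-1.65,0],[0,0,0],0],
  [[0,-2.15,0],[0,0,0],0],
  [[0,-2.6,0],[0,0,0],0],
  [[0,-2.9,0],[0,0,0],0],
])

```text
time_s: 4.3
position: [515.8, -344.7, 287.7]
orientation: [0.183, -0.683, 0.684, -0.183]
ft_force: [0.2, -1.2, -7.3]
finger_gap: 0.148
```

Run:
```python
from h import *
im,d,W=cloud('scene'); save(cv2.resize(im[80:360,120:500],None,fx=1.7,fy=1.7),'s2.png')
s=read_state(); print(s['position'],s['ft_force'],s['ft_torque'],s['finger_gap'],s['joints'].round(2))
go(cl(-57,0,290),CY-180)
```

```text
[ 516.58973889 -345.05276724  289.92388826] [ 0.85132427 -0.81291268 -3.73913845] [-0.0296051  -0.11150141  0.01310961] 0.14975985135382994 [ 0.66  0.36 -0.18  1.62  0.07  1.16 -0.59]
[516.4  62.1 290. ] shift [-3.384 -0.023 -5.883] turn [-0.046  6.806 -0.031]
```

View pics/s2.png

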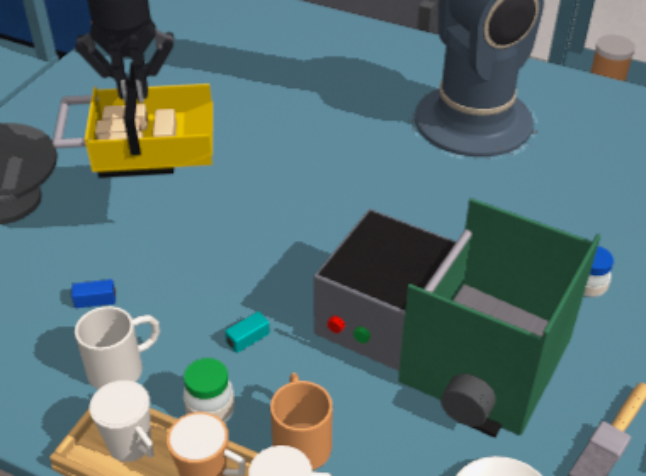

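The scene crop shows the tote held level at (150,130) with the props inside, well clear of the table. Next I'll carry it toward the ledge.

Emit:
play_rows([
  [[-0.08,0,-0.13],[0,0.15,0],0],
  [[-0.25,0,-0.4],[0,0.45,0],0],
  [[-0.5,0,-0.85],[0,1.0,0],0],
  [[-0.8,0,-1.35],[0,1.6,0],0],
  [[-1.1,0,-1.9],[0,2.2,0],0],
  [[-1.4,0,-2.45],[0,2.8,0],0],
  [[-1.7,0,-2.95],[0,3.4,0],0],
  [[-1.9,0,-3.3],[0,3.8,0],0],
])

```text
time_s: 5.35
position: [515.6, -113.5, 287.9]
orientation: [0.067, -0.703, 0.705, -0.068]
ft_force: [0.5, 0.3, -6.1]
finger_gap: 0.147
```

Run:
```python
from h import *
s=read_state(); print(s['position'],s['ft_force'],s['ft_torque'],s['finger_gap'],s['joints'].round(2))
go(cl(-57,0,290),CY-180)
```

```text
[ 515.61523082 -113.49850495  287.90580254] [ 0.45232269  0.30108256 -6.08971301] [0.02262967 0.04774218 0.07944367] 0.14716067531878774 [ 0.35  0.21 -0.25  1.83  0.06  1.1  -1.3 ]
[516.4  62.1 290. ] shift [-0.572 -0.04  -2.871] turn [-0.021  3.019 -0.01 ]
```

Emit:
play_rows([
  [[-0.04,0,-0.2],[0,0.2,0],0],
  [[-0.12,0,-0.7],[0,0.7,0],0],
  [[-0.2,0,-1.25],[0,1.3,0],0],
  [[-0.3,0,-1.8],[0,1.9,0],0],
  [[-0.38,-0.02,-2.3],[0,2.45,0],0],
  [[-0.45,-0.04,-2.7],[0,2.85,0],0],
  [[-0.48,-0.04,-2.86],[0,3.02,0],0],
  [[-0.48,-0.04,-2.86],[0,3.02,0],0],
])

```text
time_s: 6.35
position: [510.6, 60.7, 289.3]
orientation: [-0.025, -0.706, 0.707, 0.025]
ft_force: [0.9, -0.3, -6.8]
finger_gap: 0.147
```

Run:
```python
from h import *
im,d,W=cloud('top'); np.savez('top2.npz',im=im,W=W); im2,_,_=cloud('scene')
save(np.hstack([cv2.resize(im[150:330,140:380],(400,300)),cv2.resize(im2[90:360,260:500],(400,450))[:300]]),'t3.png')
s=read_state(); print(s['position'],s['ft_force'],s['ft_torque'],s['finger_gap'],s['joints'].round(2))
go(cl(-57,6,290),CY-180); go(cl(-57,6,233),CY-180)
```

```text
[510.97940493  59.01849911 289.47878308] [-0.05303328 -0.90364589 -6.20411325] [-0.03091526  0.02995053  0.0052088 ] 0.14628014851774995 [ 0.08  0.2  -0.33  1.85  0.07  1.11 -1.91]
[510.4  62.6 290. ] shift [ 0.013 -0.009 -0.058] turn [-0.033 -0.017 -0.002]
[510.4  62.6 233. ] shift [ 0.013  0.941 -0.061] turn [-0.033 -0.017 -0.002]
```

View pics/t3.png

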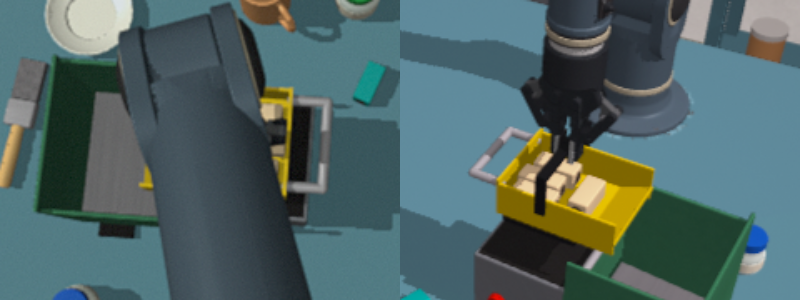

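The tote is above the ledge, level, with its lip over the hopper and four props visible. I'll lower it slowly and release.

Emit:
play_rows([
  [[0,0.1,-0.02],[0,0,0],0],
  [[0,0.3,-0.03],[0,0,0],0],
  [[0,0.55,-0.03],[0,0,0],0],
  [[0,0.75,-0.03],[0,0,0],0],
  [[0,0.88,-0.03],[0,0,0],0],
  [[0,0.94,-0.03],[0,0,0],0],
  [[0,0.97,-0.03],[0,0,0],0],
  [[0,0.97,-0.03],[0,0,0],0],
])

```text
time_s: 7.45
position: [511.3, 61.1, 232.0]
orientation: [-0.026, -0.706, 0.708, 0.025]
ft_force: [-0.8, 1.2, -3.2]
finger_gap: 0.146
```

```bash
cat >> h.py <<'E'
def look(save_as=None):
    im,d,W=cloud('top'); hsv=cv2.cvtColor(im,cv2.COLOR_RGB2HSV); Z=W[...,2]
    a=np.radians(CY); u=np.array([np.cos(a),np.sin(a)]); v=np.array([-u[1],u[0]])
    q=W[...,:2]-C[:2]; X=q@u; Y=q@v
    m=(hsv[...,1]<80)&(hsv[...,2]>90)&(Z>165)&(Z<200)&(X<-110)&(X>-185)&(abs(Y)<90)
    print('bar px',m.sum(), 'X',np.percentile(X[m],[2,10,50,98]).round(1) if m.any() else '', 'Y',np.percentile(Y[m],[1,50,99]).round(1) if m.any() else '', 'z',np.median(Z[m]).round(1))
    if save_as: save(im,save_as)
    return im,W,X,Y
E
python3 - <<'E'
from h import *
look()
s=read_state(); print(s['position'],s['ft_force'],s['ft_torque'],s['finger_gap'])
E
```

```text
bar px 439 X [-167.3 -165.9 -159.3 -112.9] Y [-57.5   2.4  52.2] z 187.0
[511.35180617  60.98961882 231.96192091] [-1.62313177  0.86511758 -2.28202407] [ 0.18825481  0.36914766 -0.01748032] 0.14686281799182838
```

Emit:
play_rows([
  [[0,0.02,0],[0,0,0],0],
  [[0,0.02,0],[0,0,0],0.2],
  [[0,0.02,0],[0,0,0],0.5],
  [[0,0.02,0],[0,0,0],0.5],
  [[0,0.0,0],[0,0,0],0.5],
  [[0,-0.4,0],[0,0,0],0.5],
  [[0,-1.1,0],[0,0,0],0.5],
  [[0,-1.8,0],[0,0,0],0.5],
])

```text
time_s: 8.5
position: [511.1, 61.2, 341.2]
orientation: [-0.026, -0.706, 0.708, 0.025]
ft_force: [0.6, -0.2, 0.2]
finger_gap: 0.501
```

Run:
```python
from h import *
im,W,X,Y=look()
im2,_,_=cloud('scene'); im3,d3,W3=cloud('wrist'); np.savez('w4.npz',im=im3,W=W3)
save(np.hstack([cv2.resize(im3,(400,300)),cv2.resize(im2[90:360,260:500],(400,450))[:300]]),'t4.png')
s=read_state(); print(s['position'],s['ft_force'],s['finger_gap'],s['joints'].round(2))
# bar from wrist
q=W3[...,:2]-C[:2]; a=np.radians(CY); X3=q[...,0]*np.cos(a)+q[...,1]*np.sin(a); Y3=-q[...,0]*np.sin(a)+q[...,1]*np.cos(a)
m=(W3[...,2]>172)&(W3[...,2]<200)&(X3<-135)&(X3>-190)&(abs(Y3)<90)
print(m.sum(),np.percentile(X3[m],[1,50,99]).round(1),np.percentile(Y3[m],[1,50,99]).round(1),np.percentile(W3[...,2][m],[5,50,95]).round(1))
print(find_in('wrist','tote_bar')[:2])
go(cl(-161,0,240),CY-180)
```

```text
bar px 479 X [-167.  -165.6 -158.4 -111.8] Y [-57.6  -1.   52.1] z 187.0
[512.40738142  61.59969841 342.47259207] [-0.05164101 -0.66115589 -0.56137785] 0.5012035706586375 [ 0.09  0.16 -0.33  1.78  0.06  1.21 -1.9 ]
3916 [-167.8 -158.8 -135.8] [-58.2 -10.   51.5] [183.  187.3 188.9]
[{'box': [403.7, 131.8, 494.7, 293.9], 'conf': 0.95}]
[509.  -41.6 240. ] shift [-0.079  1.681  1.709] turn [-0.027 -0.015 -0.034]
```

View pics/t4.png

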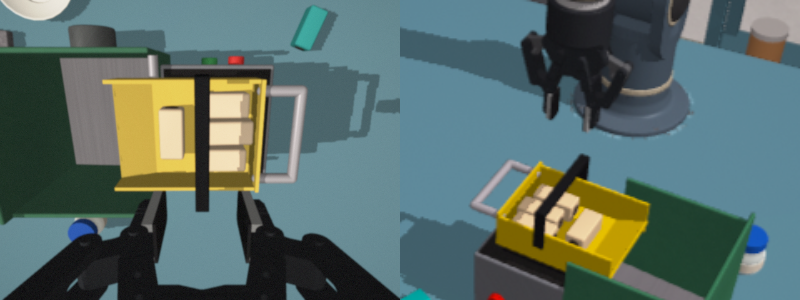

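The tote is released, standing on the ledge with the lip over the hopper and all four props inside. The bar is at wrist-crop pixel (298,135). I'll go above the bar now.

Emit:
play_rows([
  [[-0.05,0,0.5],[0,0,0],0.45],
  [[-0.1,0,1.1],[0,0,0],0.45],
  [[-0.13,0,1.6],[0,0,0],0.45],
  [[-0.13,0.3,1.73],[0,0,0],0.45],
  [[-0.13,0.9,1.73],[0,0,0],0.45],
  [[-0.13,1.4,1.73],[0,0,0],0.45],
  [[-0.13,1.6,1.73],[0,0,0],0.45],
  [[-0.13,1.6,1.73],[0,0,0],0.45],
])

```text
time_s: 9.7
position: [511.4, -43.0, 243.9]
orientation: [-0.026, -0.706, 0.707, 0.026]
ft_force: [-0.9, 0.3, 0.4]
finger_gap: 0.452
```

Run:
```python
from h import *
go(cl(-161.5,-3,188),CY-180); s=read_state(); print(s['position'],s['joint_velocities'].round(2),s['finger_gap'])
```

```text
[511.9 -42.3 188. ] shift [-0.008  0.931 -0.015] turn [-0.027 -0.012 -0.006]
[511.38202996 -43.00580809 243.86869172] [ 0.   -0.02 -0.   -0.04 -0.    0.01 -0.  ] 0.45174949006781057
```

Emit:
play_rows([
  [[0,0.4,-0.01],[0,0,0],0.45],
  [[0,0.75,-0.01],[0,0,0],0.45],
  [[0,0.93,-0.01],[0,0,0],0.45],
  [[0,0.93,-0.01],[0,0,0],0.45],
  [[0,0.93,-0.01],[0,0,0],0.25],
  [[0,0.93,-0.01],[0,0,0],0.1],
  [[0,0.93,-0.01],[0,0,0],0],
  [[0,0.93,-0.01],[0,0,0],0],
], newtons=40)

```text
time_s: 10.7
position: [512.1, -42.8, 189.1]
orientation: [-0.027, -0.706, 0.708, 0.025]
ft_force: [-1.3, -0.4, 5.5]
finger_gap: 0.125
```

Run:
```python
from h import *
look()
s=read_state(); print(s['position'],s['ft_force'],s['ft_torque'],s['finger_gap'])
M=R.from_quat(s['orientation'])
# arc about rim: bar rel rim axis in cleaner frame
a=np.radians(CY); d=s['position'][:2]-C[:2]; X0=d@[np.cos(a),np.sin(a)]; print('TCP X',X0,'Y',d@[-np.sin(a),np.cos(a)])
for th in range(0,66,5):
    t=np.radians(th); x=-156*np.cos(t)+48*np.sin(t); z=48*np.cos(t)+156*np.sin(t)+131.5
    # shift from rest with tote at origin X0+120 ; z rest 182
    dx=x-X0; dz=z-182
    w=np.array([dx*np.cos(a),dx*np.sin(a),dz]); print(th,np.round([x,z],0),(M.inv().apply(w)/60).round(2))
```

```text
bar px 21 X [-126.4 -124.5 -122.  -110.3] Y [ 0.8 44.5 52.1] z 184.4
[512.12523978 -42.79892201 189.12808863] [-1.87153778 -1.06892086  6.48019864] [-0.16870405  0.14280168  0.0707948 ] 0.12513072503507572
TCP X -161.98361739622192 Y -3.2148820282318984
0 [-156.  180.] [ 0.    0.04 -0.1 ]
5 [-151.  193.] [-0.   -0.18 -0.18]
10 [-145.  206.] [-0.   -0.4  -0.28]
15 [-138.  218.] [-0.   -0.61 -0.39]
20 [-130.  230.] [-0.   -0.8  -0.53]
25 [-121.  241.] [-0.   -0.98 -0.68]
30 [-111.  251.] [-0.   -1.15 -0.84]
35 [-100.  260.] [-0.   -1.31 -1.03]
40 [-89. 269.] [-0.   -1.45 -1.22]
45 [-76. 276.] [-0.   -1.57 -1.42]
50 [-64. 282.] [-0.   -1.67 -1.64]
55 [-50. 287.] [-0.   -1.75 -1.86]
60 [-36. 291.] [-0.   -1.82 -2.09]
65 [-22. 293.] [-0.   -1.86 -2.32]
```

Emit:
play_rows([
  [[0,-0.08,-0.03],[0,0,0],0],
  [[0,-0.2,-0.12],[0,0,0],0],
  [[0,-0.31,-0.18],[0,0,0],0],
  [[0,-0.44,-0.24],[0,0,0],0],
  [[0,-0.57,-0.32],[0,0,0],0],
  [[0,-0.69,-0.41],[0,0,0],0],
  [[0,-0.8,-0.49],[0,0,0],0],
  [[0,-0.82,-0.5],[0,0,0],0],
])

```text
time_s: 11.75
position: [514.4, -11.9, 238.8]
orientation: [-0.027, -0.706, 0.707, 0.024]
ft_force: [-0.8, 0.8, -4.3]
finger_gap: 0.127
```

```bash
cat >> h.py <<'E'
def arc(ths,off=0,tz=7):
    s=read_state(); M=R.from_quat(s['orientation']); a=np.radians(CY); d=s['position'][:2]-C[:2]; X0=d@[np.cos(a),np.sin(a)]; Z0=s['position'][2]
    print('X,Y,Z',X0.round(1),(d@[-np.sin(a),np.cos(a)]).round(1),Z0.round(1),'f',s['ft_force'].round(1),'gap',round(s['finger_gap'],3), 't',s['time_s'])
    for th in ths:
        t=np.radians(th); x=-156*np.cos(t)+48*np.sin(t)+off-X0; z=48*np.cos(t)+156*np.sin(t)+131.5+tz-Z0
        print(th,(M.inv().apply([x*np.cos(a),x*np.sin(a),z])/60).round(2))
E
python3 - <<'E'
from h import *
im2,_,_=cloud('scene'); save(cv2.resize(im2[120:340,290:500],(630,600)),'t5.png')
arc(range(20,66,5),-3)
E
```

```text
X,Y,Z -131.1 -3.3 238.6 f [ 0.3  0.9 -4.2] gap 0.118 t 11.8
20 [0.   0.03 0.03]
25 [-0.   -0.16 -0.12]
30 [-0.   -0.33 -0.28]
35 [-0.   -0.48 -0.46]
40 [-0.   -0.62 -0.66]
45 [-0.   -0.74 -0.86]
50 [-0.   -0.84 -1.08]
55 [-0.   -0.92 -1.3 ]
60 [-0.   -0.99 -1.53]
65 [-0.   -1.03 -1.76]
```

View pics/t5.png

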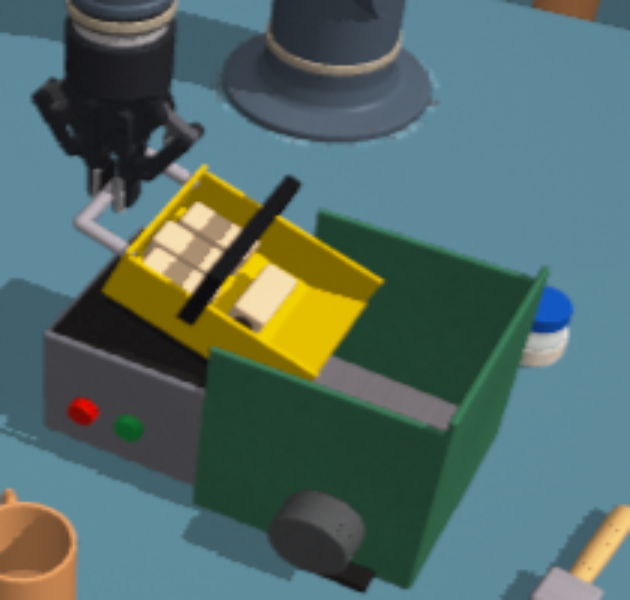

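The tote is tipped about 22° about the rim, with the bar held at (115,195) and the props still inside. I'll tip it further.

Emit:
play_rows([
  [[0,-0.1,-0.07],[0,0,0],0],
  [[0,-0.23,-0.18],[0,0,0],0],
  [[0,-0.33,-0.28],[0,0,0],0],
  [[0,-0.43,-0.4],[0,0,0],0],
  [[0,-0.53,-0.53],[0,0,0],0],
  [[0,-0.62,-0.66],[0,0,0],0],
  [[0,-0.7,-0.79],[0,0,0],0],
  [[0,-0.74,-0.86],[0,0,0],0],
])

```text
time_s: 12.8
position: [518.3, 39.0, 284.2]
orientation: [-0.027, -0.705, 0.708, 0.024]
ft_force: [-1.9, -4.2, 3.6]
finger_gap: 0.118
```

Run:
```python
from h import *
arc(range(45,71,5),-3)
```

```text
X,Y,Z -79.9 -3.5 284.2 f [-1.9 -4.2  3.6] gap 0.118 t 12.8
45 [ 0.    0.02 -0.01]
50 [-0.   -0.08 -0.22]
55 [-0.   -0.16 -0.45]
60 [-0.   -0.23 -0.67]
65 [-0.   -0.27 -0.91]
70 [ 0.   -0.29 -1.14]
```

Emit:
play_rows([
  [[0,-0.04,-0.1],[0,0,0],0],
  [[0,-0.08,-0.22],[0,0,0],0],
  [[0,-0.12,-0.33],[0,0,0],0],
  [[0,-0.16,-0.45],[0,0,0],0],
  [[0,-0.2,-0.56],[0,0,0],0],
  [[0,-0.23,-0.67],[0,0,0],0],
  [[0,-0.23,-0.67],[0,0,0],0],
  [[0,-0.23,-0.67],[0,0,0],0],
])

```text
time_s: 13.8
position: [521.8, 79.2, 299.6]
orientation: [-0.028, -0.705, 0.708, 0.023]
ft_force: [-3.5, -3.2, 7.7]
finger_gap: 0.122
```

Run:
```python
from h import *
arc([0,20,40,60,65,70],-3)
im2,_,_=cloud('scene'); im,_,_=cloud('top'); save(np.hstack([cv2.resize(im2[120:340,290:500],(500,500)),cv2.resize(im[170:310,150:290],(300,500))]),'t6.png')
```

```text
X,Y,Z -39.6 -4.2 299.6 f [-3.5 -3.2  7.7] gap 0.122 t 13.8
0 [0.01 1.89 1.98]
20 [0.01 1.05 1.56]
40 [0.   0.4  0.87]
60 [ 0.    0.03 -0.  ]
65 [ 0.   -0.01 -0.24]
70 [ 0.   -0.03 -0.47]
```

View pics/t6.png

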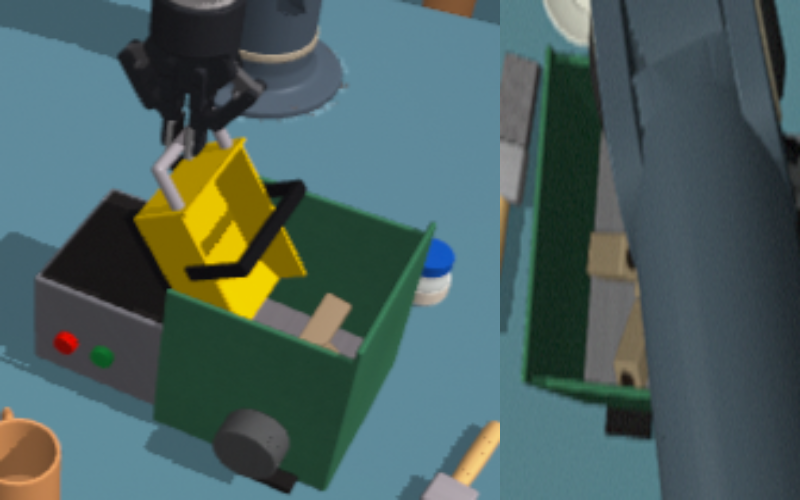

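The tote is tipped about 60° and its visible inside is empty, with props in the hopper (one at (325,320); top view (610,255) and (635,350)). I'll lower it back along the same arc.

Emit:
play_rows([
  [[0,0.04,0.1],[0,0,0],0],
  [[0,0.09,0.24],[0,0,0],0],
  [[0,0.16,0.42],[0,0,0],0],
  [[0,0.24,0.6],[0,0,0],0],
  [[0,0.33,0.76],[0,0,0],0],
  [[0,0.44,0.94],[0,0,0],0],
  [[0,0.53,1.08],[0,0,0],0],
  [[0,0.58,1.14],[0,0,0],0],
])

```text
time_s: 14.9
position: [516.7, 10.8, 264.1]
orientation: [-0.028, -0.706, 0.708, 0.024]
ft_force: [0.4, 3.1, -2.2]
finger_gap: 0.121
```

Run:
```python
from h import *
arc([35,30,25,20,15,10,5,0],-4)
```

```text
X,Y,Z -108.2 -4.0 264.1 f [ 0.4  3.1 -2.2] gap 0.121 t 14.9
35 [-0.   -0.05 -0.07]
30 [0.   0.1  0.11]
25 [0.   0.27 0.28]
20 [0.   0.45 0.43]
15 [0.   0.65 0.57]
10 [0.   0.86 0.68]
5 [0.   1.07 0.78]
0 [0.01 1.3  0.86]
```

Emit:
play_rows([
  [[0,0.1,0.11],[0,0,0],0],
  [[0,0.25,0.26],[0,0,0],0],
  [[0,0.42,0.41],[0,0,0],0],
  [[0,0.58,0.53],[0,0,0],0],
  [[0,0.74,0.62],[0,0,0],0],
  [[0,0.88,0.7],[0,0,0],0],
  [[0,0.98,0.75],[0,0,0],0],
  [[0,1.02,0.77],[0,0,0],0],
])

```text
time_s: 15.9
position: [513.6, -36.6, 202.8]
orientation: [-0.028, -0.705, 0.708, 0.024]
ft_force: [-0.3, -2.8, 1.1]
finger_gap: 0.119
```

Run:
```python
from h import *
arc([5,0],-4)
```

```text
X,Y,Z -155.7 -4.3 202.8 f [-0.3 -2.8  1.1] gap 0.119 t 15.9
5 [ 0.    0.05 -0.01]
0 [0.   0.27 0.07]
```

Emit:
play_rows([
  [[0,0.05,0.02],[0,0,0],0],
  [[0,0.11,0.05],[0,0,0],0],
  [[0,0.16,0.07],[0,0,0],0],
  [[0,0.2,0.08],[0,0,0],0],
  [[0,0.22,0.08],[0,0,0],0],
  [[0,0.23,0.08],[0,0,0],0],
  [[0,0.23,0.08],[0,0,0],0],
])

```text
time_s: 16.77
position: [513.4, -43.1, 190.9]
orientation: [-0.029, -0.704, 0.709, 0.024]
ft_force: [-6.4, -4.4, 14.3]
finger_gap: 0.122
```

Run:
```python
from h import *
arc([0],-4)
```

```text
X,Y,Z -162.2 -4.6 190.9 f [-6.4 -4.4 14.3] gap 0.122 t 16.775
0 [ 0.    0.07 -0.04]
```

Emit:
play_rows([
  [[0,-0.01,0],[0,0,0],0],
  [[0,-0.01,0],[0,0,0],0.2],
  [[0,-0.01,0],[0,0,0],0.4],
  [[0,-0.01,0],[0,0,0],0.45],
  [[0,-0.1,0],[0,0,0],0.45],
  [[0,-0.5,0],[0,0,0],0.45],
  [[0,-1.1,0],[0,0,0],0.45],
  [[0,-1.8,0],[0,0,0],0.45],
])

```text
time_s: 17.77
position: [512.4, -42.4, 299.8]
orientation: [-0.028, -0.704, 0.709, 0.025]
ft_force: [0.3, -0.0, -0.2]
finger_gap: 0.451
```

Emit:
play_rows([
  [[0,-0.2,0.4],[0,0,0],0.45],
  [[0,-0.4,1.0],[0,0,0],0.45],
  [[1.0,-0.5,1.6],[0,0,0],0.45],
  [[2.0,-0.5,2.2],[0,0,0],0.45],
  [[2.0,-0.5,3.0],[0,0,0],0.45],
  [[2.0,-0.5,3.5],[0,0,0],0.45],
  [[2.0,-0.5,3.5],[0,0,0],0.45],
  [[2.0,-0.5,3.5],[0,0,0],0.45],
])

```text
time_s: 18.77
position: [377.2, -241.7, 330.7]
orientation: [-0.028, -0.704, 0.709, 0.024]
ft_force: [-0.0, -0.4, 0.5]
finger_gap: 0.447
```

Run:
```python
from h import *
im,W,X,Y=look(); im2,_,_=cloud('scene')
save(np.hstack([cv2.resize(im[110:350,130:370],(400,400)),cv2.resize(im2[120:360,270:510],(400,400))]),'t7.png')
print(read_state()['position'],[(np.round(o['box']).astype(int).tolist(),round(o['conf'],2)) for o in find_in('top','prop1_center')])
hsv=cv2.cvtColor(im,cv2.COLOR_RGB2HSV); Z=W[...,2]
ye=(hsv[...,0]>18)&(hsv[...,0]<34)&(hsv[...,1]>150)&(abs(Y)<80)
f=ye&(X>-110)&(X<-10)&(Z<160); A=np.c_[X[f],Y[f],np.ones(f.sum())]
print('floor fit',f.sum(),np.linalg.lstsq(A,Z[f],rcond=None)[0], 'z med',np.median(Z[f]))
w=ye&(Z>180)&(Z<205); A=np.c_[X[w],Y[w],np.ones(w.sum())]; print('wall tops',w.sum(),np.linalg.lstsq(A,Z[w],rcond=None)[0]); print('X max',np.percentile(X[ye],99.5),'min',np.percentile(X[ye],.5),'Y',np.percentile(Y[ye],[.5,99.5]))
pr=(X>6)&(X<166)&(abs(Y)<88)&(Z<150)&(Z>40)&(hsv[...,0]<25)&(hsv[...,1]<140); print('props px',pr.sum(),np.percentile(Z[pr],[5,50,95,100]))
b=np.load('top.npz')
for n,bx in dict(mugw=(400,120,440,172),mugp=(280,120,320,170),jar=(340,125,372,162),pj=(168,318,206,350),saucer=(165,130,222,184),brush=(141,186,162,261)).items():
    print(n,np.abs(b['im'][bx[1]:bx[3],bx[0]:bx[2]].astype(int)-im[bx[1]:bx[3],bx[0]:bx[2]]).mean().round(1))
```

```text
bar px 433 X [-164.5 -163.2 -156.8 -122.2] Y [-59.   -4.4  51. ] z 187.1
[ 377.33231751 -241.39487044  330.64799915] [([209, 200, 230, 232], 0.89), ([352, 186, 374, 210], 0.82), ([443, 175, 475, 199], 0.58)]
floor fit 2188 [ 1.24007655e-03 -2.12571154e-02  1.45019882e+02] z med 145.15468396013472
wall tops 481 [-2.86250121e-02  4.84135263e-03  1.88674089e+02]
X max 44.822353208575 min -120.29506440279324 Y [-64.78226634  57.83735776]
props px 1397 [ 50.05187285  69.57261398  98.94829657 108.83073809]
mugw 1.7
mugp 1.8
jar 1.9
pj 1.8
saucer 1.6
brush 1.7
```

View pics/t7.png

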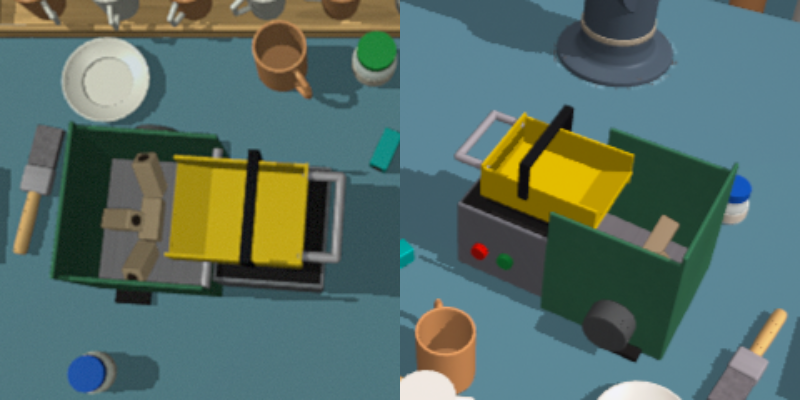

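The final picture shows the tote empty and flat on the ledge. All four props are in the hopper, at (150,175), (120,220), (152,218) and (140,262), and the bystanders have not moved.

```bash
python3 -c "
from plant import close_job; print(close_job())"
```

```text
the job is handed in; nothing more can be done
None
```

The job is done and handed in at about 19 s on the robot's clock. I carried the tote level by its bail to the ledge and released it there. I then tipped it about 60° over the rim by its rear bar, lowered it back along the same arc and moved the arm clear.

- **Tote:** it is empty and flat on the ledge, with a floor height of 145 mm against 145 expected and a tilt of about 1.2° or less. Its origin is near x = -38 mm and y = -4 mm in the cleaner's frame, and its lip is about 45 mm past the rim.
- **Props:** the last picture shows all four in the hopper. The highest prop surface is about 109 mm above the table, below the 130 mm limit for their centres. The prop detector reported only one of the four, so the count is from the picture.
- **Bystanders:** the top-camera patches around both mugs, both jars, the saucer and the brush show no visible change from the start.
- **Lowering force:** setting the tote back down, the fingers pressed on the bar with about 14 N just before release, with no visible effect.

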